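# Set the throttle valve of the degassing station

## Task

Take the test probe out of its stand and plug it fully home, upright, in the port of the degassing station's block. Then close the station's hand wheel valve clockwise to its stop, back it off exactly two full turns by its revolving handle, and finish while still gripping that handle. Leave the swab tray, the bottle and the jar where they stand.

Things in the scene. Friction and masses are not known exactly. Their poses are not given: they have to be found in the camera images.
- probe: test probe: a black round handle 16 mm in diameter and 38 mm tall (grasp it here) over a steel pin 6 mm in diameter and 28 mm long with a coned tip, loose. Origin at the shoulder where the pin leaves the handle; z up along the handle. It starts upright in the stand, its shoulder resting on the stand's top, 36 mm above the bench; lift it over 30 mm to clear the hole.
- stand: fixed grey instrument stand 45 x 120 x 36 mm, origin at the centre of its underside, long side along its y. The probe's hole is at its y = +35 mm; six thin burs (27 mm tall above the stand's top) stand at its y = -18 to -50 mm, x = +-11 mm.
- port (a point): centre of the mouth of the test port: a vertical round hole 8 mm wide with a small chamfer, 32 mm deep, in the flat top (50 mm above the bench) of the smaller aluminium block (44 x 44 mm). Its frame is that of the station: z up, and the hand wheel's axis lies 130 mm off along its +y. When the probe is home its shoulder rests on the block's top.
- station: fixed degassing station: white base plate 150 x 270 x 12 mm, origin at the centre of its underside, long side along y. The valve block (56 mm square, 50 mm high) with the hand wheel is at y = +65 mm, the port block at y = -65 mm, a round face-up gauge (48 mm across, top 54 mm above the bench) at x = +46 mm, y = 0.
- wheel_center (a point): centre of the black three-spoke hand wheel on its vertical axis, 95 mm above the bench; the rim is 102 mm across and 12 mm thick, and nothing of the hub stands more than 11 mm above this point. It is stiff: about 3 N at the handle turns it, and it stays where it is left.
- grip: the wheel's upright handle: a plain steel round knob 19 mm in diameter and 46 mm tall that stands on the rim and revolves freely about its own vertical axis, so it can be gripped from above and led round in a circle without turning the gripper. Its axis is 45 mm from the wheel's axis. Origin at its underside, 105 mm above the bench.
- grip_mid (a point): middle of the handle's height, on its axis, 128 mm above the bench (its top is at 151 mm): where to grip.
- wheel (a joint): opening of the valve in rad: 0 is closed on the hard stop; it grows counter-clockwise seen from above (two turns = 12.57); the far stop is at three turns. At 0 the handle lies in the station's +x direction from the wheel's axis, at q it lies at angle q counter-clockwise from there. It starts between 2 and 5.5.
- tray: bystander: clear open tray of cotton swabs, 85 x 110 x 26 mm, loose, origin at the centre of its underside.
- bottle: bystander: white bottle 60 mm across, 130 mm tall, loose, origin at the centre of its underside.
- jar: bystander: small amber jar 48 mm across, 50 mm tall, loose, origin at the centre of its underside.

How it is judged:
On the way, in this order (a step that is already met when the one before it is completed fails the run):
1. the probe is fully home and upright in the port (horizontal distance between probe and port below 0.003 m and z of probe in the frame of port between -0.003 and 0.003 m and angle between probe's own z axis and vertical below 0.1 rad), for 0.2 s.
2. the valve is closed on its stop (value of joint wheel below 0.08 rad), for 0.1 s.
At the end, for the whole second after the job is handed in: The probe is home in the port (shoulder within 3 mm of the block top, centred within 3 mm, upright within 0.1 rad); the valve is still, two turns (12.566 rad) off its stop within 0.18 rad; the fingers grip its handle with over 5 N, TCP within 35 mm of the handle middle (all of step 1 and value of joint wheel between 12.386 and 12.746 rad and velocity of joint wheel between -0.05 and 0.05 rad/s and contact force between the fingers and grip above 5 N and distance between the grasp point and grip_mid below 0.035 m); the arm keeps its last pose, push and grip.
It fails at once if the swab tray is moved more than 20 mm (distance of tray from where it was at the start of the episode above 0.02 m).
It fails at once if the bottle is moved more than 20 mm (distance of bottle from where it was at the start of the episode above 0.02 m).
It fails at once if the jar is moved more than 20 mm (distance of jar from where it was at the start of the episode above 0.02 m).
It also fails if it takes over 72 s, if anything falls off the work surface, if the arm or the gripper's body presses on something with over 40 N, if the wrist force passes 120 N, or if a joint passes its speed limit or range.

## Robot

A 6-joint arm with a two-finger parallel gripper is mounted at the origin on the work surface. World frame = base frame: x ahead of the robot, y to its left, z up, the work surface at z = 0. Lengths are in m, angles in rad, forces in N, time in s.
With the tool pointing down it reaches from about 0.3 to 0.875 m from the base axis. Payload 6.4 kg.
Tool frame: the origin (TCP) lies between the finger pads, 19 mm behind the fingertips; this is the grasp point; z points along the fingers, y is the line along which they close (so a half turn about z gives the same grasp; the last joint's range is limited). The gripper opens to 85 mm and grips with 20 to 120 N. Pads are 22 mm wide; open, the fingers measure 114 mm over their backs; the gripper's body (76 mm by 85 mm) begins 54 mm behind the grasp point. The pads swing forward as they close: fully open they stand 13 mm farther back than shut.
Start: joints at [0.934, 0.181, 1.607, -0, 1.354, -0.206], TCP at [0.24, 0.522, 0.25] pointing down, gripper open.
Joint ranges: [-2.99, 2.99], [-0.89, 2.07], [0.3, 2.58], [-1.14, 4.28], [0, 2.63], [-3.12, 3.12]. Speed limits (rad/s): [2.57, 2.57, 3.01, 3.14, 3.14, 3.14].

## Interface

Orientations are given as a 3x3 rotation matrix whose columns are the frame's x, y, z axes.
In Python, from workcell import robot gives the robot as it stands. Calls block until the motion is done:
- robot.goto(position, orientation): joint-space move of the TCP to a pose.
- robot.movel(position, frame=None, vel=0.15, f_stop=None): straight line of the TCP; frame=None keeps the orientation; vel is the mean speed in m/s. With f_stop (N) it stops when the force on the tool has changed by that much, and returns True; else False.
- robot.goto_joints(angles): joint-space move.
- robot.grip(opening): opening from 0.0 (shut) to 1.0 (fully open); the grip force is fixed at half the most; returns when the fingers have stopped.
- robot.pause(seconds).
- robot.inverse_kinematics(position, orientation): joint angles nearest the present ones, or None.
- robot.get_state(): the state.
- robot.grab_frame(name): name is "scene" or "top" or "wrist"; returns the picture (480x640x3 uint8, red, green, blue); there is no depth.
- robot.camera_info(name): a dict with "fx", "fy", "cx", "cy" (pixels), "extrinsics" (4x4, takes a point from camera to world coordinates). Camera axes: x right, y up, looking along -z (the intrinsics and any distortion apply to the point x, -y, -z); pixel columns grow to the right and rows downward; lengths in m; the calibration is good to about 2 mm. A picture is of the moment at which its call begins: read the wrist's pose just before it. camera_info takes no time and is no camera call; for the wrist camera it gives the pose at the moment of the call.
A pose or a line that the arm cannot do raises robot.PlanningError and nothing moves.
- robot.close_job(): hands the job in; it is judged then, once.
The state is a dict: "time_s": time; "joint_pos": joint angles; "qvel": joint speeds; "tau": joint torques, N m; "eef_pos": TCP position; "eef_rot": TCP orientation; "wrist_force": force on the tool from outside, world axes, zero at the start; "torque": the same for the moment, N m; "gripper_width": opening from 0.0 (shut) to 1.0 (fully open); "grasp_force": force on a finger pad.
Only numpy, scipy, OpenCV 4.12 (cv2) and the standard library are available. Lean on these libraries where they do the work, as an engineer would, in place of code of your own. Each camera call takes 0.05 s, during which the arm holds its last target. There are 200 camera calls.

## Working session

There is one attempt and no reset: what is moved stays moved. The work goes in short steps, each a Python script; the robot and the scene stay as the last script left them, time stands still between calls to the robot, and variables do not carry over. Pictures are saved under pics/ and viewed, at most 10 in all, crops included, and the job is handed in when it is done.

```bash
ls; mkdir -p pics; python3 - <<'E'
from workcell import robot
import cv2
for n in("top","scene","wrist"):
    i=robot.camera_info(n);print(n,i)
    cv2.imwrite(f"pics/{n}0.png",robot.grab_frame(n)[:,:,::-1])
s=robot.get_state();print(s)
E
```

```text
pics
top {'fx': 508.10350476924395, 'fy': 508.10350476924395, 'cx': 314.05762972817655, 'cy': 243.3578345541846, 'extrinsics': array([[ 0.010839  ,  0.98748978, -0.15731002,  0.39579496],
       [-0.99988495,  0.009034  , -0.01218466,  0.06391304],
       [-0.01061109,  0.15742399,  0.9874741 ,  1.11921008],
       [ 0.        ,  0.        ,  0.        ,  1.        ]])}
scene {'fx': 465.0733017195309, 'fy': 465.0733017195309, 'cx': 326.4674823926551, 'cy': 235.35408136873306, 'extrinsics': array([[ 0.8396372 , -0.38012579,  0.38796102,  0.9238771 ],
       [ 0.54308009,  0.57628748, -0.61070186, -0.52317207],
       [ 0.00856645,  0.7234619 ,  0.69031115,  0.76478128],
       [ 0.        ,  0.        ,  0.        ,  1.        ]])}
wrist {'fx': 417.69741044232404, 'fy': 417.69741044232404, 'cx': 323.00283554269254, 'cy': 240.70638182117548, 'extrinsics': array([[ 0.41839735, -0.86849068, -0.26583378,  0.17163753],
       [ 0.90826342,  0.39971944,  0.1236201 ,  0.55412148],
       [-0.00110398, -0.29316942,  0.95605987,  0.37374876],
       [ 0.        ,  0.        ,  0.        ,  1.        ]])}
{'time_s': 0.15, 'joint_pos': array([ 9.33723801e-01,  1.81353031e-01,  1.60774146e+00, -3.27100489e-06,
        1.35381238e+00, -2.06287378e-01]), 'qvel': array([-0.00040174, -0.0021217 , -0.00427244,  0.00106222, -0.0005239 ,
        0.00106816]), 'tau': array([-4.78436741e-04, -4.45264578e+01, -3.51691318e+01, -3.90300047e-04,
        5.88516210e-03, -1.37593676e-05]), 'eef_pos': array([0.23985646, 0.52216211, 0.24931867]), 'eef_rot': array([[-9.08638356e-01,  4.17583203e-01, -7.79189046e-04],
       [ 4.17583845e-01,  9.08637778e-01, -1.05832331e-03],
       [ 2.66062566e-04, -1.28700991e-03, -9.99999136e-01]]), 'wrist_force': array([0.15340324, 0.12887418, 0.35994236]), 'torque': array([ 0.02830963, -0.01196097,  0.04407804]), 'grasp_force': 0.0, 'gripper_width': 0.9988539604555046}
```

View pics/top0.png

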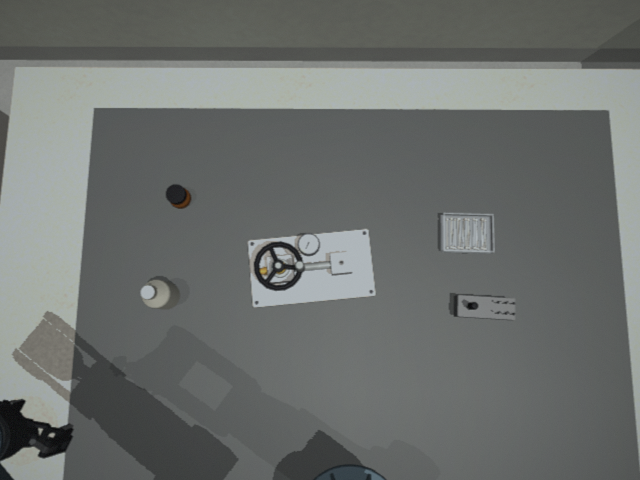

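View pics/scene0.png

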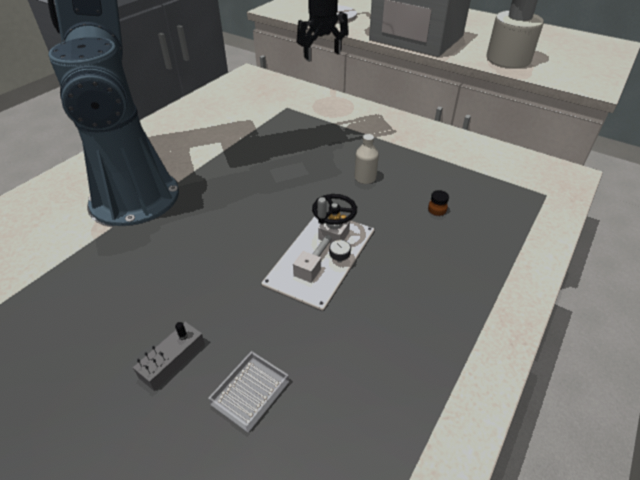

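The top view shows the stand near (485,306) with the probe at about (471,305). The station plate's corners are near (249,241), (368,229), (375,295) and (254,307), with the wheel at (278,266), its handle at about (299,266) and the port block at (341,263). The tray, bottle and jar are well clear. Next I'll take close-ups with the wrist camera.

```bash
cat > h.py <<'E'
import numpy as np, cv2
from workcell import robot
def cast(i,px,z):
    px=np.atleast_2d(px).astype(float); E=i["extrinsics"]
    d=np.c_[(px[:,0]-i["cx"])/i["fx"],-(px[:,1]-i["cy"])/i["fy"],-np.ones(len(px))]@E[:3,:3].T
    o=E[:3,3]; return o+d*((z-o[2])/d[:,2])[:,None]
def R(a):  # tool down, tool y (closing line) at world angle a
    y=np.array([np.cos(a),np.sin(a),0]);z=np.array([0,0,-1.]);return np.c_[np.cross(y,z),y,z]
def shot(n,f):
    i=robot.camera_info(n);im=robot.grab_frame(n)[:,:,::-1].copy();cv2.imwrite(f"pics/{f}.png",im);np.save(f"pics/{f}.npy",i,allow_pickle=True);return i,im
E
python3 - <<'E'
from h import *
i=robot.camera_info("top")
print(cast(i,[(249,241),(368,229),(375,295),(254,307)],.012).round(3))
print("probe",cast(i,[(471,305)],.06),"port",cast(i,[(341,263)],.05),"wheel",cast(i,[(278,266)],.095),"knob",cast(i,[(299,266)],.15))
s=robot.get_state()
p=cast(i,[(471,305)],.06)[0]
for a in (0,np.pi): print(a,robot.inverse_kinematics([p[0],p[1],.25],R(a)),robot.inverse_kinematics([.5,.1,.25],R(a)))
E
```

```text
[[ 0.576  0.222  0.012]
 [ 0.605 -0.042  0.012]
 [ 0.46  -0.056  0.012]
 [ 0.431  0.206  0.012]]
probe [[ 0.43864956 -0.24839532  0.06      ]] port [[0.52454746 0.01961852 0.05      ]] wheel [[0.51178218 0.14918936 0.095     ]] knob [[0.50594199 0.10428674 0.15      ]]
0 [-7.51116977e-01  2.05389691e-02  1.78184610e+00 -4.44089210e-16
  1.33920758e+00 -7.51116977e-01] [-3.57352928e-02  3.40107175e-02  1.76803978e+00 -4.44089210e-16
  1.33954216e+00 -3.57352928e-02]
3.141592653589793 [-7.51116977e-01  2.05389691e-02  1.78184610e+00 -4.44089210e-16
  1.33920758e+00  2.39047568e+00] [-3.57352928e-02  3.40107175e-02  1.76803978e+00 -4.44089210e-16
  1.33954216e+00  3.10585736e+00]
```

```bash
python3 - <<'E'
from h import *
for n,p in (("wheel",(.512,.149,.28)),("port",(.525,.02,.22)),("probe",(.4385,-.248,.2))):
    robot.goto(p,R(0));robot.pause(.2);i,im=shot("wrist","w_"+n);print(n,robot.get_state()["eef_pos"],i["extrinsics"][:3,3],robot.get_state()["time_s"])
a=[cv2.imread(f"pics/w_{n}.png") for n in("wheel","port","probe")]
cv2.imwrite("pics/mix.png",np.vstack([np.hstack([cv2.resize(x,(400,300)) for x in a[:2]]),np.hstack([cv2.resize(a[2],(400,300)),np.zeros((300,400,3),np.uint8)])]))
E
```

```text
wheel [0.51176828 0.14973578 0.27995614] [0.5115623  0.22544914 0.40449305] 2.0917
port [0.52535519 0.02109622 0.22073564] [0.5250494  0.09673192 0.34538666] 2.9667
probe [ 0.43906539 -0.24706377  0.20008073] [ 0.43889855 -0.17133425  0.32465619] 4.3083
```

View pics/mix.png

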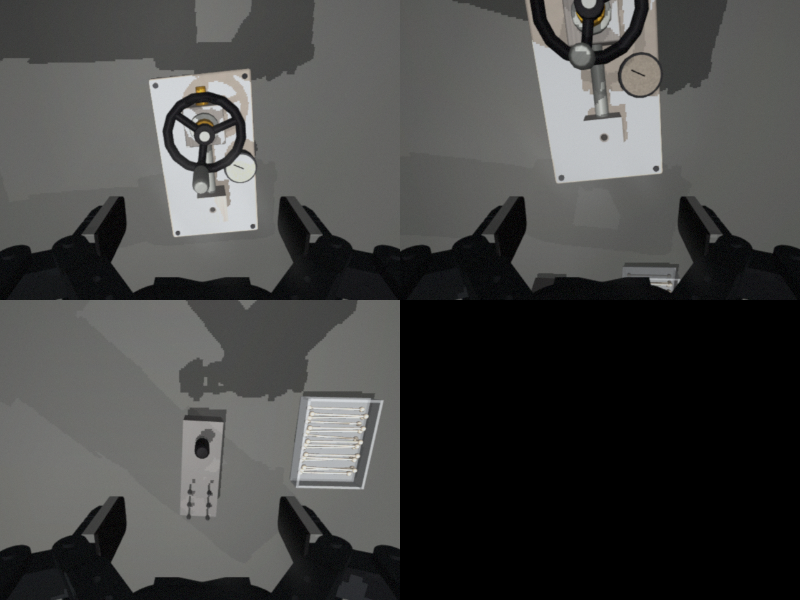

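The wheel close-up shows the hub near full-resolution pixel (326,216) and the knob top near (322,298). The port close-up has the hole near (326,219), and the probe close-up has the black handle at about (323,240). Next I'll segment these.

```bash
python3 - <<'E'
from h import *
L=lambda n:(cv2.imread(f"pics/w_{n}.png"),np.load(f"pics/w_{n}.npy",allow_pickle=True).item())
def comp(im,t,seed,box):
    x0,y0,x1,y1=box;g=cv2.cvtColor(im,6)[y0:y1,x0:x1]
    n,l,st,c=cv2.connectedComponentsWithStats((g<t).astype(np.uint8))
    k=min(range(1,n),key=lambda k:np.linalg.norm(c[k]+[x0,y0]-seed)+(1e3 if st[k,4]<12 else 0))
    return st[k]+np.array([x0,y0,0,0,0]),c[k]+[x0,y0]
im,i=L("probe")
for t in(30,45,60):
    st,c=comp(im,t,(323,240),(290,180,360,300));print("probe",t,st,c)
    x=st[0]+(st[2]-1)/2; top=(c[0],st[1]-.5);bot=(c[0],st[1]+st[3]-.5)
    print(cast(i,[top],.036)-[0,.008,0],cast(i,[bot],.074)+[0,.008,0])
im,i=L("port")
for t in(60,90,120):
    st,c=comp(im,t,(326,219),(305,200,350,240));print("port",t,st,c,cast(i,[c],.05))
im2,_=L("wheel")
a=[cv2.resize(z,(400,400),interpolation=cv2.INTER_NEAREST) for z in(L("probe")[0][190:290,275:375],im[170:270,276:376])]
cv2.imwrite("pics/crop1.png",np.hstack(a))
cv2.imwrite("pics/crop2.png",cv2.resize(im2[100:400,220:440],(587,800))[:,:][0:600])
E
```

```text
probe 30 [313 221  21  28 313] [323.18210863 231.11821086]
[[ 0.43901296 -0.25291328  0.036     ]] [[ 0.43902103 -0.24544907  0.074     ]]
probe 45 [312 221  23  32 498] [323.48795181 235.49799197]
[[ 0.43923082 -0.25291301  0.036     ]] [[ 0.43921808 -0.24811376  0.074     ]]
probe 60 [312 220  23  33 632] [322.95727848 236.50632911]
[[ 0.43885199 -0.25217975  0.036     ]] [[ 0.43888204 -0.24811418  0.074     ]]Traceback (most recent call last):
  File "<stdin>", line 15, in <module>
  File "<stdin>", line 6, in comp
ValueError: min() iterable argument is empty
```

```bash
python3 - <<'E'
from h import *
L=lambda n:(cv2.imread(f"pics/w_{n}.png"),np.load(f"pics/w_{n}.npy",allow_pickle=True).item())
im,i=L("port");im2,_=L("wheel");im3,_=L("probe")
z=lambda m,x,y,w:cv2.resize(m[y:y+w,x:x+w],(400,400),interpolation=0)
cv2.imwrite("pics/crop.png",np.hstack([z(im3,275,190,100),z(im,276,170,100)]))
cv2.imwrite("pics/crop2.png",cv2.resize(im2[120:320,240:420],(540,600)))
g=cv2.cvtColor(im,6)[205:235,308:346];print(g[:, ::1].min(),np.unravel_index(g.argmin(),g.shape)); print(g[8:22,10:28])
E
```

```text
64 (np.int64(14), np.int64(15))
[[193 194 196 195 192 185 171 165 164 163 167 174 184 190 196 194 194 191]
 [195 192 190 182 171 161 143 137 137 137 140 153 168 180 190 192 192 193]
 [196 192 186 165 145 118  99  93  93  94  92 111 142 168 178 190 195 194]
 [193 185 171 151 126  89  71  70  69  73  74  81 107 142 165 179 191 194]
 [193 181 156 131  99  70  65  69  70  71  72  74  82 113 150 173 185 194]
 [193 178 153 118  76  68  69  71  74  75  71  71  75  95 140 168 183 191]
 [190 174 150 113  73  64  68  70  71  71  72  72  70  91 136 165 183 194]
 [193 172 149 114  69  67  68  71  72  73  72  72  70  90 134 166 180 192]
 [193 172 146 122  86  69  70  71  72  71  73  69  76 101 144 166 181 193]
 [195 180 155 133 100  74  67  72  69  72  72  75  87 129 159 170 183 190]
 [194 185 164 146 129 103  78  70  70  72  74  83 109 147 167 177 188 193]
 [194 192 180 158 146 137 116  94  86  93 104 126 146 162 174 185 192 194]
 [196 193 189 178 162 151 142 135 137 139 145 149 162 171 185 192 192 195]
 [193 194 195 187 184 170 157 153 156 155 157 165 173 183 191 193 196 195]]
```

View pics/crop.png

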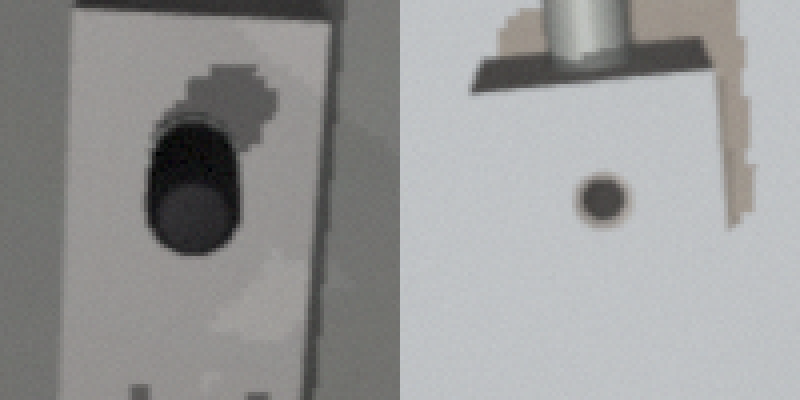

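View pics/crop2.png

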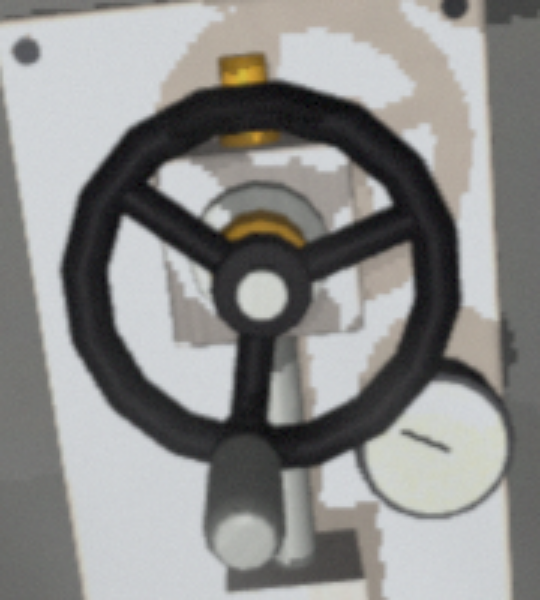

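The probe crop shows the handle's top circle centred at (323,244.5). The port hole is centred at (326.5,219.5). On the wheel, the hub bolt is at (327.3,218.3), the rim centre at about (326.7,211.3) and the knob top at (321,299). The probe's base and top estimates differ along y, so I'll take near-vertical views of both probe and port.

```bash
python3 - <<'E'
from h import *
i=np.load("pics/w_wheel.npy",allow_pickle=True).item()
print("bolt",cast(i,[(327.3,218.3)],.106),"rim",cast(i,[(326.7,211.3)],.095),"knob",cast(i,[(321,299)],.151))
i=np.load("pics/w_port.npy",allow_pickle=True).item();print("port",cast(i,[(326.5,219.5)],.05))
out=[]
for n,p,z in(("probe",(.439,-.249),.18),("port",(.5255,.019),.2)):
    q=(p[0],p[1]-.076,z)
    if n=="port": robot.movel((.439,-.325,.24))
    robot.goto(q,R(0));robot.pause(.4);i,im=shot("wrist","n_"+n)
    E=np.linalg.inv(i["extrinsics"])@[*p,.06,1]; u=i["cx"]+i["fx"]*E[0]/-E[2];v=i["cy"]-i["fy"]*E[1]/-E[2]
    print(n,u,v,i["extrinsics"][:2,3],robot.get_state()["eef_pos"])
    u,v=int(u),max(int(v),50);c=im[v-50:v+50,u-50:u+50];print(u-50,v-50);out.append(cv2.resize(c,(400,400),interpolation=0))
cv2.imwrite("pics/crop3.png",np.hstack(out))
E
```

```text
bolt [[0.5145724  0.15105647 0.106     ]] rim [[0.51420751 0.15377987 0.095     ]] knob [[0.51014792 0.10718536 0.151     ]]
port [[0.52795028 0.02216663 0.05      ]]
probe 322.9154896896491 112.5936223886983 [ 0.43908873 -0.24882009] [ 0.43921203 -0.32459232  0.18030123]
272 62
port 323.1813080726553 110.71268212547801 [0.52549616 0.01802103] [ 0.5254968  -0.05743497  0.20006134]
273 60
```

View pics/crop3.png

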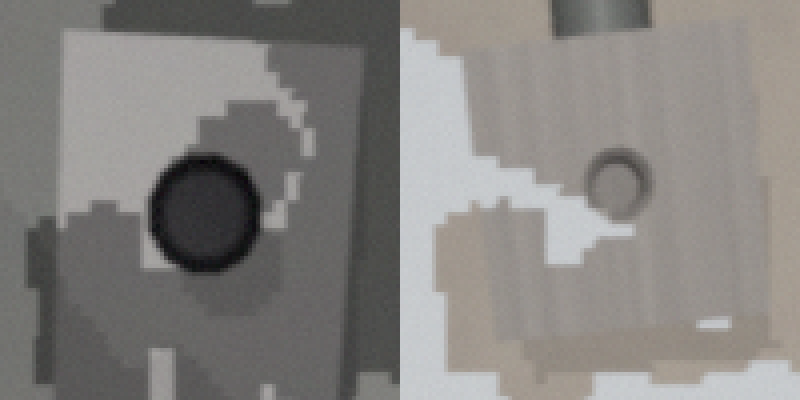

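The probe top circle is centred at (323,115). The port circle is at about (327.4,106.1).

```bash
python3 - <<'E'
from h import *
i=np.load("pics/n_port.npy",allow_pickle=True).item();port=cast(i,[(327.4,106.1)],.05)[0]
i=np.load("pics/n_probe.npy",allow_pickle=True).item();pr=cast(i,[(323,115)],.074)[0]
print("port",port,"probe",pr)
g=lambda:(robot.get_state()["eef_pos"].round(4),robot.get_state()["wrist_force"].round(1),round(robot.get_state()["grasp_force"],1),round(robot.get_state()["gripper_width"],3),round(robot.get_state()["time_s"],1))
robot.goto((pr[0],pr[1],.2),R(0));robot.grip(.6)
robot.movel((pr[0],pr[1],.06),vel=.1,f_stop=15);print(g())
robot.grip(0);print(g())
robot.movel((pr[0],pr[1],.16),vel=.08);robot.pause(.3);print(g())
robot.goto((port[0],port[1],.16),R(0));robot.pause(.3);print(g())
shot("scene","s1")
im=cv2.imread("pics/s1.png");cv2.imwrite("pics/s1c.png",cv2.resize(im[130:330,200:440],(720,600)))
np.save("port.npy",port)
E
```

```text
port [0.52814522 0.02178851 0.05      ] probe [ 0.43904979 -0.25020742  0.074     ]
(array([ 0.4395, -0.2506,  0.0607]), array([ 0.3,  0.1, -0.3]), 0.0, 0.601, 10.1)
(array([ 0.4393, -0.2504,  0.0605]), array([-1.6,  0.4,  4.5]), 58.5, 0.165, 10.5)
(array([ 0.4389, -0.2501,  0.1597]), array([ 0.5,  0.3, -1.1]), 58.4, 0.167, 12.2)
(array([0.5282, 0.0208, 0.16  ]), array([ 0.7, -0.1, -1.2]), 58.4, 0.17, 13.6)
```

View pics/s1c.png

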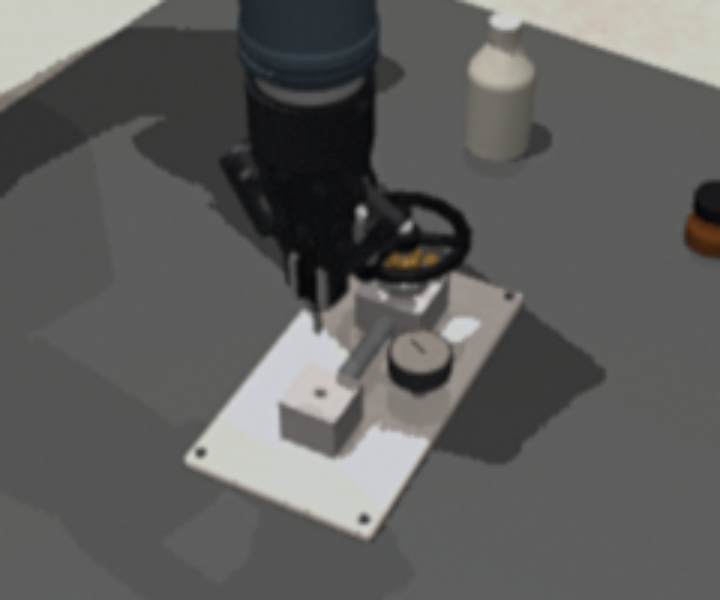

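The probe is held and hanging straight, with its pin at crop pixel (317,325) above the port hole at (320,392). Next I'll descend under force control, with a spiral search if it lands on the block top.

```bash
cat > ins.py <<'E'
from h import *
S=robot.get_state
port=np.load("port.npy")
g=lambda:print(S()["eef_pos"].round(4),S()["wrist_force"].round(1),round(S()["grasp_force"],1),round(S()["time_s"],1))
def aim(x,y,z,v=.08,f=None):  # command corrected for the arm's steady offset
    return robot.movel((x+corr[0],y+corr[1],z),vel=v,f_stop=f)
corr=np.zeros(2)
aim(*port[:2],.112);robot.pause(.4);g()
corr=port[:2]-S()["eef_pos"][:2]; aim(*port[:2],.108);robot.pause(.2);g()
k=[(0,0)]+[(r*np.cos(t),r*np.sin(t)) for r in(.001,.002,.003) for t in np.arange(0,6.2,1.05 if r<.002 else .7)]
for n,(dx,dy) in enumerate(k):
    aim(port[0]+dx,port[1]+dy,.106,.1)
    hit=aim(port[0]+dx,port[1]+dy,.090,.04,6)
    z=S()["eef_pos"][2]
    if not hit or z<.096: break
    if S()["time_s"]>30: break
print(n,dx,dy,hit);g()
E
python3 ins.py
```

```text
[0.5283 0.0218 0.1123] [ 0.6  0.1 -0.9] 58.4 14.8
[0.528  0.0218 0.108 ] [ 0.3  0.6 -0.3] 58.4 15.3
0 0 0 False
[0.5278 0.0218 0.0897] [ 0.6 -0.4 -0.8] 58.5 16.1
```

Straight in at the first try. Next: down to the seat, then release.

```bash
python3 - <<'E'
from h import *
S=robot.get_state
g=lambda:print(S()["eef_pos"].round(4),S()["wrist_force"].round(1),round(S()["grasp_force"],1),round(S()["time_s"],1))
p=np.load("port.npy")
print(robot.movel((p[0],p[1],.071),vel=.03,f_stop=15));g()
robot.grip(.4);g()
robot.movel((p[0],p[1],.20),vel=.2);robot.goto((p[0],p[1]-.076,.2),R(0));robot.pause(.3)
i,im=shot("wrist","n2");i2,im2=shot("scene","s2")
cv2.imwrite("pics/n2c.png",np.hstack([cv2.resize(im[60:160,273:373],(400,400),interpolation=0),cv2.resize(im2[180:300,270:390],(400,400))]))
g()
E
```

```text
True
[0.5281 0.0218 0.0745] [-0.8  0.1  7.4] 59.3 16.6
[0.5273 0.0219 0.0736] [-1.1  0.1 -0.2] 0.0 16.9
[ 0.5281 -0.0535  0.1999] [0.9 0.7 0.2] 0.0 18.5
```

View pics/n2c.png

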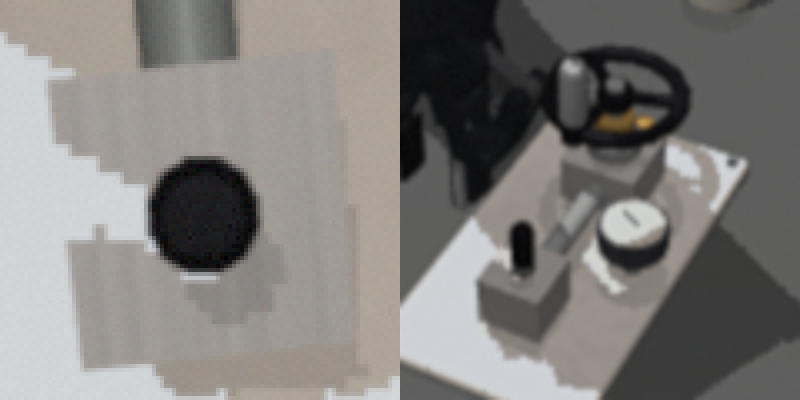

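The probe is seated: the handle is centred on the block and the stop height matches the prediction. I'll nudge its top to be sure, then grip the wheel handle and close the valve.

```bash
cat > wh.py <<'E'
from h import *
S=robot.get_state
yaw=.106; C=np.array([.5143,.1512]); RAD=.0446
def g(*a): s=S();print(*a,s["eef_pos"].round(4),s["wrist_force"].round(1),round(s["grasp_force"],1),round(s["time_s"],1))
def P(q,off=(0,0)): return (*(C+off+RAD*np.array([np.cos(q+yaw),np.sin(q+yaw)])),.128)
def Q():
    d=S()["eef_pos"][:2]-C; return (np.arctan2(d[1],d[0])-yaw)
def turn(q0,q1,vel=.12,f=30):
    n=int(np.ceil(abs(q1-q0)/.35))
    for q in np.linspace(q0,q1,n+1)[1:]:
        hit=robot.movel(P(q),vel=vel,f_stop=f);s=S();F=s["wrist_force"]
        print(round(q,2),round(Q(),2),F.round(0),round(s["time_s"],1),"HIT" if hit else "")
        if hit or np.linalg.norm(F[:2])>55: return q,hit
    return q1,False
E
python3 - <<'E'
from wh import *
p=np.load("port.npy")
robot.grip(0);robot.goto((p[0],p[1],.13),R(0));print(robot.movel((p[0],p[1],.102),vel=.05,f_stop=10));g("press")
robot.movel((p[0],p[1],.2),vel=.25);robot.grip(.5)
k=(.5101,.1072)
robot.goto((*k,.2),R(0));robot.movel((*k,.128),vel=.12,f_stop=15);g("at")
robot.grip(0);g("grip");print(Q()%(2*np.pi),np.linalg.norm(S()["eef_pos"][:2]-C))
print(turn(4.51,.6)); g()
E
```

```text
True
press [0.5292 0.021  0.1067] [-1.2 -0.2  5.6] 3.0 19.9
at [0.5107 0.1068 0.1285] [-0.5  0.4  0.3] 0.0 22.1
grip [0.5108 0.1071 0.1292] [-1.2 -0.7  4.8] 58.5 22.5
4.527531166493649 0.04419823629522371
4.18 -2.1 [-3.  1.  7.] 22.7 
3.86 -2.43 [-3.  0.  8.] 23.0 
3.53 -2.76 [-4.  1.  8.] 23.3 
3.21 -3.1 [-4.  2.  9.] 23.5 
2.88 2.85 [-3.  4.  9.] 23.8 
2.55 2.52 [-3.  5.  8.] 24.1 
2.23 2.2 [-2.  6.  7.] 24.3 
1.9 1.87 [0. 6. 7.] 24.6 
1.58 1.54 [2. 6. 5.] 24.9 
1.25 1.22 [4. 5. 5.] 25.1 
0.93 0.89 [4. 2. 5.] 25.4 
0.6 0.57 [6. 0. 6.] 25.7 
(0.6, False)
[0.5499 0.1796 0.1292] [5.6 0.4 5.6] 61.4 25.7
```

```bash
python3 - <<'E'
from wh import *
q,_=turn(.6,.15)
hit=False
while not hit and q>-.25:
    q-=.08; hit=robot.movel(P(q),vel=.02,f_stop=12); print(round(q,2),Q(),S()["wrist_force"].round(1),hit)
robot.pause(.3);g(Q())
E
```

```text
0.38 0.35 [ 3. -1.  6.] 25.9 
0.15 0.13 [ 2. -1.  8.] 26.2 
0.07 0.06332258027594469 [1.  1.5 8.3] False
-0.01 0.011214954310792544 [1.8 5.9 7.1] False
-0.09 0.01177891093213139 [0.4 3.3 4.5] True
0.012271621370873759 [0.5594 0.1566 0.1292] [-1.5  2.2  4.5] 61.1 27.3
```

```bash
python3 - <<'E'
from wh import *
print(robot.movel(P(-.25),vel=.03,f_stop=25));g(Q());robot.pause(.3);z=Q();g(z)
q,h=turn(z,z+4*np.pi)
robot.pause(.5);g(Q())
E
```

```text
True
0.009252316281143286 [0.5593 0.1564 0.1293] [0.2 4.6 2.6] 61.0 27.6
0.010329020933451977 [0.5592 0.1565 0.1293] [1.1 4.4 2.8] 61.1 27.9
0.36 0.36 [-0.  3.  8.] 28.2 
0.71 0.71 [1. 4. 8.] 28.5 
1.06 1.06 [-0.  6.  8.] 28.8 
1.41 1.41 [-3.  7. 10.] 29.0 
1.76 1.76 [-5.  5. 12.] 29.3 
2.1 2.11 [-6.  3. 13.] 29.6 
2.45 2.47 [-7.  1. 15.] 29.9 
2.8 2.82 [-6. -2. 15.] 30.1 
3.15 -3.1 [-4. -3. 14.] 30.4 
3.5 -2.74 [-0. -4. 10.] 30.7 
3.85 -2.39 [ 2. -2.  8.] 30.9 
4.2 -2.04 [3. 1. 8.] 31.2 
4.55 -1.7 [3. 3. 9.] 31.5 
4.9 -1.36 [ 2.  4. 10.] 31.8 
5.25 -1.01 [ 1.  3. 10.] 32.0 
5.6 -0.67 [-1.  3. 11.] 32.3 
5.94 -0.32 [ 0.  3. 10.] 32.6 
6.29 0.02 [-0.  3.  9.] 32.9 
6.64 0.36 [-0.  2.  9.] 33.1 
6.99 0.71 [ 1.  4. 10.] 33.4 
7.34 1.06 [-1.  6. 10.] 33.7 
7.69 1.41 [-3.  7. 12.] 34.0 
8.04 1.76 [-4.  4. 12.] 34.2 
8.39 2.11 [-5.  2. 15.] 34.5 
8.74 2.47 [-7. -0. 16.] 34.8 
9.09 2.82 [-5. -3. 15.] 35.1 
9.44 -3.1 [-3. -4. 13.] 35.4 
9.78 -2.75 [-0. -4. 11.] 35.6 
10.13 -2.39 [ 2. -3.  9.] 35.9 
10.48 -2.05 [ 3.  1. 10.] 36.2 
10.83 -1.7 [4. 3. 9.] 36.5 
11.18 -1.36 [2. 4. 9.] 36.7 
11.53 -1.01 [ 0.  3. 11.] 37.0 
11.88 -0.67 [ 1.  3. 10.] 37.3 
12.23 -0.32 [ 0.  3. 11.] 37.5 
12.58 0.02 [1. 3. 9.] 37.8 
0.015487286717764323 [0.5592 0.1567 0.1292] [0.4 3.3 9.5] 62.2 38.3
```

```bash
python3 - <<'E'
from wh import *
i,im=shot("scene","end");cv2.imwrite("pics/endc.png",cv2.resize(im[120:320,240:480],(720,600)));g(Q(),S()["qvel"].round(3))
E
```

```text
0.016082765295308957 [-0.001  0.001  0.     0.     0.001  0.001] [0.5592 0.1567 0.1292] [1.1 1.9 9.1] 62.2 38.4
```

View pics/endc.png

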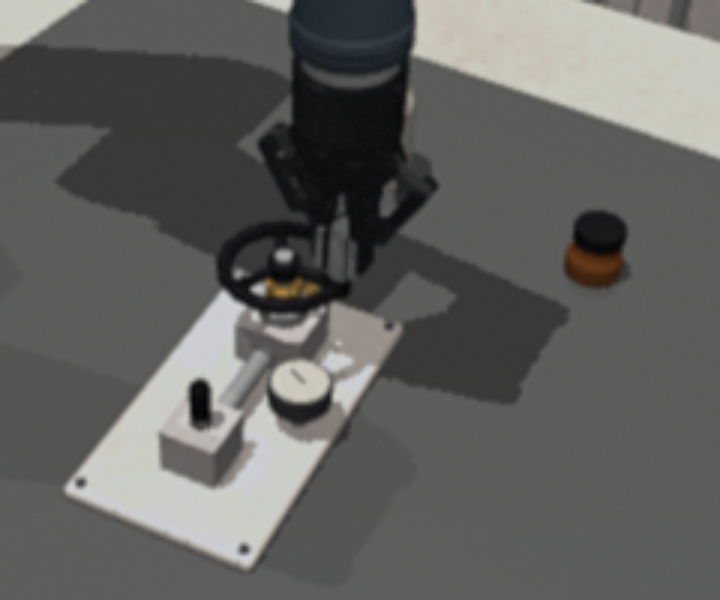

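The probe stands upright in the port at crop pixel (200,400). The gripper holds the handle at (340,255), on the station's +x side of the wheel.

```bash
python3 -c "
from workcell import robot
print(robot.close_job())"
```

```text
the job is handed in; nothing more can be done
None
```

I handed the job in at about 38 s, with no verdict shown: the probe is seated upright in the port, and the valve was closed to its stop, then backed off two full turns (about 12.57 rad by arm position) with the handle still gripped at about 62 N; I never moved the arm near the tray, bottle or jar.

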